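# Snap down the sprung step and stand the timer on it

### The arm

A 6-joint arm with a two-finger parallel gripper is mounted at the origin on a cart in front of the work surface, level with it; the furniture and walls round the work are solid. World frame = base frame: x ahead of the robot, y to its left, z up, the work surface at z = 0. Lengths are in m, angles in rad, forces in N, time in s.
With the tool pointing down it reaches from about 0.3 to 0.875 m from the base axis. Payload 4.2 kg.
Tool frame: the origin (TCP) lies on the centre line of the jaws, within the pads' length; the fingertips stand 19 mm ahead of it and the grasp point (between the pads) is the TCP; z points along the fingers, y is the direction in which the jaws open and shut (so a half turn about z gives the same grasp; the last joint's range is limited). The gripper opens to 85 mm and grips with 20 to 120 N. Pads are 22 mm wide; open, the fingers measure 114 mm over their backs; the gripper's body (76 mm by 85 mm) begins 54 mm behind the grasp point. The pads swing forward as they close: fully open they stand 13 mm farther back than shut.
Start: joints at [-1.297, 0.32, 1.565, -0, 1.257, -0.02], TCP at [0.167, -0.55, 0.25] pointing down, gripper open.
Joint ranges: [-3.11, 3.11], [-0.84, 2.01], [0.21, 2.61], [-1.34, 4.49], [0.05, 2.63], [-2.56, 2.56]. Speed limits (rad/s): [2.57, 2.57, 3.14, 3.14, 3.14, 3.14].

### API

Orientations are given as a 3x3 rotation matrix whose columns are the frame's x, y, z axes.
In Python, from cell import move_ptp, servo_line, goto_joints, gripper_open, grab, sleep, ik, read_camera, camera_params, Unreachable, hand_in, read_time, read_joint_pos, read_dq, read_joint_efforts, read_ee_pos, read_orientation, read_ft_force, read_ft_torque, read_finger_gap gives the robot as it stands. Calls block until the motion is done:
- move_ptp(position, orientation): joint-space move of the TCP to a pose.
- servo_line(position, vel=0.15, attitude=None, guard=None): straight line of the TCP; attitude=None keeps the orientation; vel is the mean speed in m/s. With guard (N) it stops when the force on the tool has changed by that much, and returns True; else False.
- goto_joints(angles): joint-space move.
- gripper_open() and grab(grip_force=None): open the fingers fully, or close them until they stop; grip_force is the grip in N (None keeps the last).
- sleep(seconds).
- ik(position, orientation): joint angles nearest the present ones, or None.
- read_camera(name): name is "scene" or "top"; returns the picture (384x512x3 uint8, blue, green, red); there is no depth.
- camera_params(name): a dict with "intrinsics" (3x3 intrinsics, pixels), "k1" (the pictures are not rectified: a ray, as slopes to the right and down, at radius r is drawn at 1 + k1 r^2 times it, then the intrinsics apply), "origin" and "orientation" of the camera in the world. Camera axes: x right, y up, looking along -z (the intrinsics and any distortion apply to the point x, -y, -z); pixel columns grow to the right and rows downward; lengths in m; the calibration is good to about 2 mm. A picture is of the moment at which its call begins. camera_params takes no time and is no camera call.
A pose or a line that the arm cannot do raises Unreachable and nothing moves.
- hand_in(): hands the job in, once; it reports no verdict.
Readings, each from a call of its own:
- read_time(): time.
- read_joint_pos(): joint angles.
- read_dq(): joint speeds.
- read_joint_efforts(): joint torques, N m.
- read_ee_pos(): TCP position.
- read_orientation(): TCP orientation.
- read_ft_force(): force on the tool from outside, world axes, zero at the start.
- read_ft_torque(): the same for the moment, N m.
- read_finger_gap(): finger opening in m.
Only numpy, scipy, OpenCV 4.12 (cv2) and the standard library are available. Lean on these libraries where they do the work, as an engineer would, in place of code of your own. Each camera call takes 0.05 s, during which the arm holds its last target.

### The job

Swing the sprung step of the small bench stand down past its over-centre point until it snaps level on its stop, then prove it by pushing down on it with the fingers at a steady 10 N or so for about a second; never push on it with more than 20 N. Then stand the bench timer upright in the middle of the step and let go. Leave the other things where they are.

Things in the scene. Friction and masses are not known exactly. Their poses are not given: they have to be found in the camera images.
- stand: fixed grey bench stand: base plate 150 (x) x 126 (y) x 8 mm; two cheeks 56 mm either side of the middle hold the step's hinge, tops at 88 mm; two posts with rubber buffers stop the step when down. Origin: centre of the base's underside. x points from the step's free side to its hinge side (the step falls towards -x), y runs along the hinge, z up
- step_hinge (a point): middle of the hinge line of the step, on the stand 45 mm in +x from its origin and 70 mm up; fixed to the stand, same axes
- step (a joint): swing of the step from its upper stop, rad. 0 = folded up, leaning about 0.17 past upright to the stand's +x; 1.74 = on its lower stop, level, pointing to -x. The hard stops are set by hand: both lie up to 0.06 rad to either side of nominal, unmeasured. A spring drives it to the nearer stop; past dead centre (about 0.9) it snaps down. Leaving the upper stop takes about 6 N at 80 mm from the hinge
- step_seat (a point): fixed point of the stand, same axes: where the middle of the step's top lies when down, 56 mm from the hinge line and nominally 74 mm above the worktop; the true top there is up to 4 mm higher or lower. The step: aluminium plate 8 mm thick, 94 mm wide, free edge 102 mm from the hinge line; rubber strips on the face that ends on top; folded up, that face looks to the stand's +x, free behind, its top edge 170 mm up
- timer_center (a point): centre (half-way up) of the loose bench timer: a white wedge-shaped box 36 mm thick at the foot (own x; the front slopes, so it is thinner at the top) x 68 mm wide (own y) x 61 mm high with a display and three round buttons on the front, about 70 g, standing upright on the worktop to the left or right of the stand
- beaker_yellow: bystander: glass beaker 65 x 75 x 89 mm, on the other side of the stand from the timer; origin centre of its underside
- drop_bottle_1: bystander: dropping bottle 42 mm across, 108 mm high, near the stand's +x, +y corner; origin centre of its underside
- weight_1: bystander: small brass weight 21 mm across, 32 mm high, behind the stand (+x); origin centre of its underside
- test_block: bystander: glass test piece in a flat case, 26 x 44 x 14 mm, in front of the stand (-x); origin centre of its underside
- screwdriver: bystander: small screwdriver 103 mm long, 15 mm high, lying beside the stand (-y) along the stand's x; origin centre of its underside

How it is judged:
By the outcome, as a careful person would: the job done as asked, in the order asked, and still so for the second after the job is handed in, with the robot touching nothing.
It also fails if it takes over 72 s, if anything falls off the work surface, if the arm or the gripper's body presses on something with over 40 N, if the wrist force passes 120 N, or if a joint passes its speed limit or range.

## Working session

There is one attempt and no reset: what is moved stays moved. The work goes in short steps, each a Python script; the robot and the scene stay as the last script left them, time stands still between calls to the robot, and variables do not carry over. Pictures are saved under pics/ and viewed, and the job is handed in when it is done.

```bash
ls; mkdir -p pics; python3 - <<'E'
from cell import *
import cv2
for n in("scene","top"):
    im=read_camera(n); cv2.imwrite(f"pics/{n}0.png",im); print(n,camera_params(n))
print(read_time(),read_ee_pos(),read_orientation())
E
```

```text
pics
scene {'intrinsics': array([[375.72542141,   0.        , 254.82788191],
       [  0.        , 375.72542141, 193.03953665],
       [  0.        ,   0.        ,   1.        ]]), 'k1': -0.04090355595424613, 'origin': array([-0.0113663 ,  0.77506406,  0.68388492]), 'orientation': array([[-0.80186702,  0.30922819, -0.51126042],
       [-0.59749067, -0.42038067,  0.68285064],
       [-0.00376733,  0.85302873,  0.52185035]])}
top {'intrinsics': array([[351.03735498,   0.        , 258.29057896],
       [  0.        , 351.03735498, 193.41108083],
       [  0.        ,   0.        ,   1.        ]]), 'k1': 0.00957349242934118, 'origin': array([ 0.40120325, -0.02032175,  0.97532012]), 'orientation': array([[-0.0176153 ,  0.98421245, -0.17611231],
       [-0.99972709, -0.02004095, -0.01200406],
       [-0.01534401,  0.17585279,  0.98429688]])}
0.1 [ 0.16642299 -0.54999796  0.24958597] [[ 9.57163634e-01  2.89547255e-01 -4.06183184e-04]
 [ 2.89547538e-01 -9.57162503e-01  1.47153294e-03]
 [ 3.72950116e-05 -1.52610716e-03 -9.99998835e-01]]
```

```bash
cat > h.py <<'E'
from cell import *
import numpy as np, cv2
def ray(n,u,v):
    c=camera_params(n);K=c["intrinsics"];R=c["orientation"]
    p=cv2.undistortPoints(np.array([[[u,v]]],float),K,np.array([c["k1"],0,0,0,0.]))[0,0]
    return c["origin"],R@np.array([p[0],-p[1],-1.])
def onz(n,u,v,z):
    o,d=ray(n,u,v); return o+d*(z-o[2])/d[2]
def proj(n,P):
    c=camera_params(n);K=c["intrinsics"];R=c["orientation"]
    q=(np.atleast_2d(P)-c["origin"])@R
    q=q*[1,-1,-1]
    return cv2.projectPoints(q.reshape(-1,1,3),np.zeros(3),np.zeros(3),K,np.array([c["k1"],0,0,0,0.]))[0].reshape(-1,2)
def tri(a,b):
    (o,d),(p,e)=ray("scene",*a),ray("top",*b)
    s=np.linalg.lstsq(np.c_[d,-e],p-o,rcond=None)[0]
    A,B=o+d*s[0],p+e*s[1]; return (A+B)/2,np.linalg.norm(A-B)
def snap(n,name,box=None,s=1):
    im=read_camera(n)
    if box: x0,y0,x1,y1=box; im=im[y0:y1,x0:x1]
    im=cv2.resize(im,None,fx=s,fy=s,interpolation=cv2.INTER_CUBIC); cv2.imwrite(f"pics/{name}.png",im)
E
```

```text
(no output)
```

View pics/scene0.png

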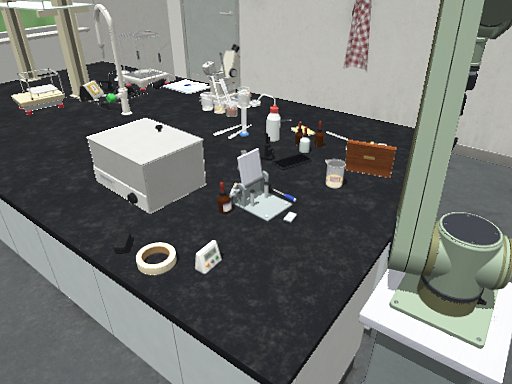

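View pics/top0.png

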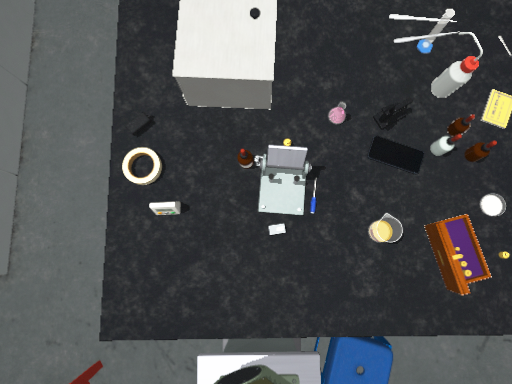

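```bash
python3 - <<'E'
import cv2
a=cv2.imread("pics/scene0.png")[135:275,180:340]; cv2.imwrite("pics/s1.png",cv2.resize(a,None,fx=5,fy=4.28*5/4.28*0.85,interpolation=2)[:600])
a=cv2.imread("pics/top0.png")[130:245,140:325]; cv2.imwrite("pics/t1.png",cv2.resize(a,None,fx=4,fy=4,interpolation=2))
E
```

```text
(no output)
```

View pics/s1.png

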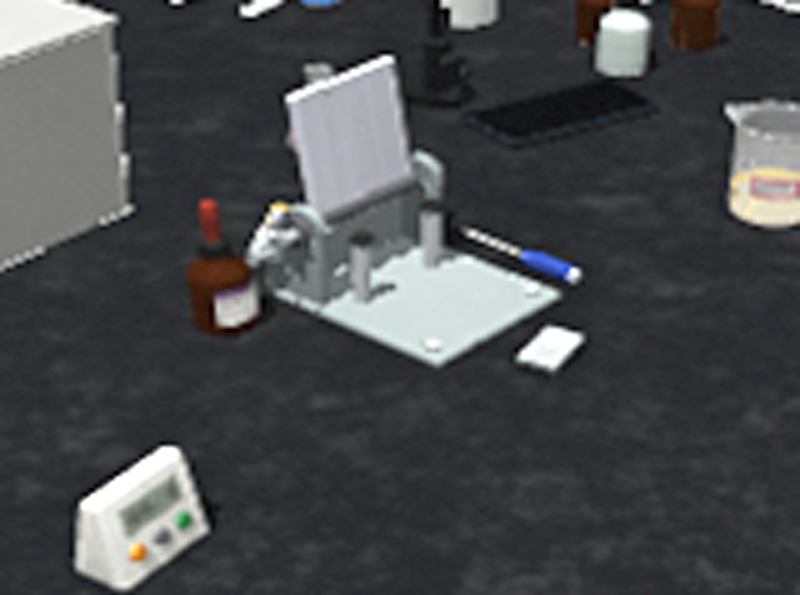

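View pics/t1.png

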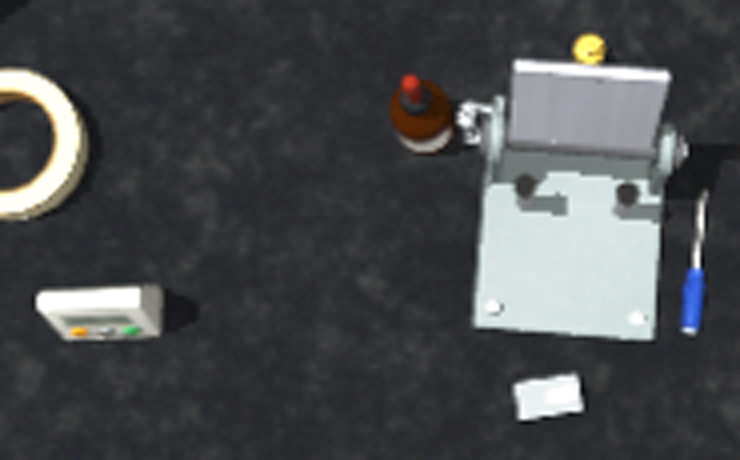

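```bash
python3 - <<'E'
from h import *
np.set_printoptions(precision=4,suppress=True)
T=lambda x,y:(140+x/4,130+y/4)
S=lambda x,y:(180+x/5,135+y/4.25)
fl=onz("top",*T(474,326),.008); fr=onz("top",*T(654,339),.008)
print("front",fl,fr,np.linalg.norm(fl-fr)); print(onz("scene",*S(435,365),.008),onz("scene",*S(562,295),.008))
for a,b in(((287,97),(514,62)),((393,58),(669,70))): print("free edge",tri(S(*a),T(*b)))
def stand(fl,fr):
    y=(fl-fr);y[2]=0;y/=np.linalg.norm(y);x=np.array([y[1],-y[0],0]);o=(fl+fr)/2+.075*x;o[2]=0
    return o,np.c_[x,y,[0,0,1]]
o,R=stand(fl,fr);print(o,np.arctan2(R[1,0],R[0,0]))
for q in([-.075,.063,.008],[-.075,-.063,.008],[.075,.063,.008],[.045,.056,.088],[.045,-.056,.088]):
    P=o+R@np.array(q);s=proj("scene",P)[0];t=proj("top",P)[0];print(q,P,((s[0]-180)*5,(s[1]-135)*4.25),((t-[140,130])*4))
# timer
for n,p,z in (("top",T(38,292),.061),("top",T(160,285),.061),("top",T(65,341),0),("top",T(162,339),0),("scene",S(77,577),0),("scene",S(122,590),0),("scene",S(211,527),0),("scene",S(77,510),.061),("scene",S(180,447),.061)): print(n,onz(n,*p,z))
E
```

```text
front [ 0.5233 -0.0082  0.008 ] [ 0.5118 -0.1324  0.008 ] 0.12471375267694118
[0.5226 0.     0.008 ] [ 0.5087 -0.1251  0.008 ]
free edge (array([ 0.6624, -0.0365,  0.1678]), np.float64(0.0016365248304677593))
free edge (array([ 0.6528, -0.1303,  0.1676]), np.float64(0.0041392645932243595))
[ 0.5923 -0.0772  0.    ] -0.09203452869569104
[-0.075, 0.063, 0.008] [ 0.5234 -0.0076  0.008 ] (np.float64(441.1087585787561), np.float64(359.7343739863656)) [473.0753 325.9333]
[-0.075, -0.063, 0.008] [ 0.5118 -0.133   0.008 ] (np.float64(564.3470495368022), np.float64(289.1752002860736)) [654.9319 339.0674]
[0.075, 0.063, 0.008] [ 0.6727 -0.0214  0.008 ] (np.float64(268.4084462433889), np.float64(285.3693451283041)) [488.7374 117.2083]
[0.045, 0.056, 0.088] [ 0.6422 -0.0256  0.088 ] (np.float64(305.6288199770279), np.float64(205.9851711182365)) [495.5696 129.0242]
[0.045, -0.056, 0.088] [ 0.6319 -0.1371  0.088 ] (np.float64(420.8806743065193), np.float64(153.0180245515026)) [667.5187 140.7242]
top [0.5449 0.2789 0.061 ]
top [0.548  0.1981 0.061 ]
top [0.5194 0.2786 0.    ]
top [0.5194 0.2105 0.    ]
scene [0.5511 0.2845 0.    ]
scene [0.5244 0.2787 0.    ]
scene [0.525  0.2078 0.    ]
scene [0.541  0.2872 0.061 ]
scene [0.539 0.212 0.061]
```

```bash
python3 - <<'E'
import cv2
a=cv2.imread("pics/scene0.png")[230:280,185:235]; cv2.imwrite("pics/s2.png",cv2.resize(a,None,fx=12,fy=12,interpolation=2))
a=cv2.imread("pics/top0.png")[190:225,140:190]; cv2.imwrite("pics/t2.png",cv2.resize(a,None,fx=16,fy=16,interpolation=2))
E
```

```text
(no output)
```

View pics/s2.png

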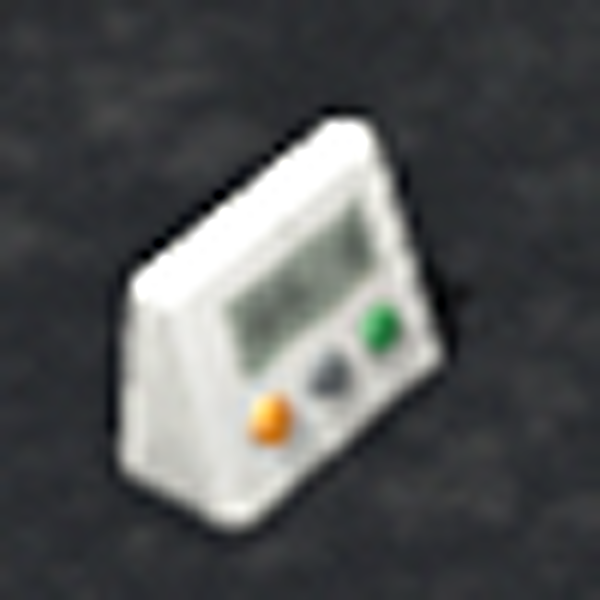

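View pics/t2.png

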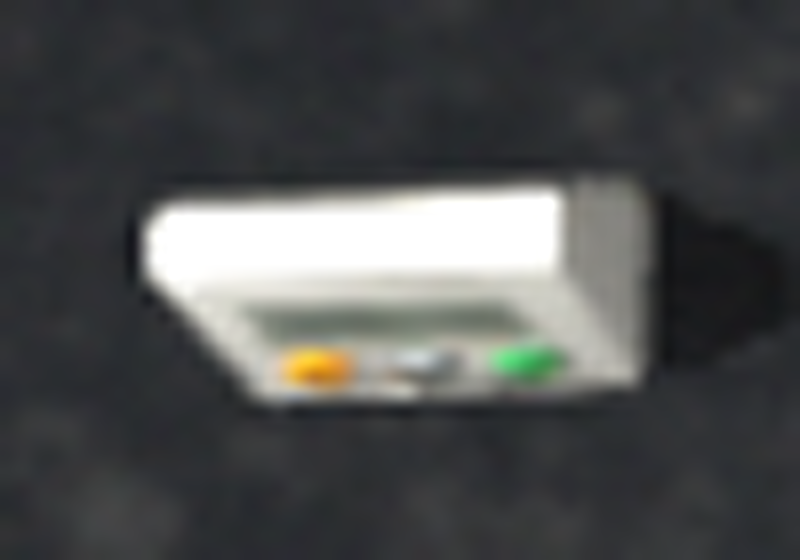

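```bash
cat > fit.py <<'E'
from h import *
from scipy.optimize import least_squares
np.set_printoptions(precision=4,suppress=True)
t2=lambda x,y:(140+x/16,190+y/16); s2=lambda x,y:(185+x/12,230+y/12)
# (cam,px,lx(code),ly,z)
obs=[("top",t2(146,203),"b",.034,.061),("top",t2(562,190),"b",-.034,.061),("top",t2(258,404),"f",.034,0),("top",t2(641,386),"f",-.034,0),("top",t2(656,185),"k",-.034,0),
("scene",s2(118,470),"k",.034,0),("scene",s2(238,530),"f",.034,0),("scene",s2(445,358),"f",-.034,0),("scene",s2(130,280),"b",.034,.061),("scene",s2(365,118),"b",-.034,.061)]
def pt(p,k,ly,z):
    lx={"b":p[3],"f":-.018,"k":.018}[k]; c,s=np.cos(p[2]),np.sin(p[2])
    return np.array([p[0]+c*lx-s*ly,p[1]+s*lx+c*ly,z])
f=lambda p:np.concatenate([(proj(n,pt(p,k,ly,z))[0]-px) for n,px,k,ly,z in obs])
r=least_squares(f,[.537,.245,0,.018],loss="soft_l1"); print(r.x,f(r.x).reshape(-1,2))
E
python3 fit.py
```

```text
[ 0.5393  0.2455 -0.0012  0.006 ] [[ 0.1283  0.1783]
 [-0.2003  0.5091]
 [-0.2078 -0.678 ]
 [ 0.0698 -0.0012]
 [-0.5751 -0.1383]
 [ 0.2029 -0.4263]
 [ 0.2305  0.3383]
 [ 0.2622  0.4585]
 [ 0.4866 -0.6122]
 [-1.0613 -0.6229]]
```

```bash
python3 - <<'E'
from h import *
np.set_printoptions(precision=4,suppress=True)
print("box base",onz("top",270,107,0),onz("top",184,104,0),onz("scene",152,206,0),onz("scene",204,185,0))
print("box top z",tri((146,160),(175,76)),tri((201,137),(273,80)))
T=lambda x,y:(140+x/4,130+y/4)
print("weight",onz("top",*T(589,48),.032),"bottle",onz("top",*T(422,115),.05),"driver",onz("top",*T(690,330),.01),onz("top",*T(705,190),.005))
c,s=np.cos(-.092),np.sin(-.092);X=np.array([c,s,0]);Y=np.array([-s,c,0]);o=np.array([.592,-.0755,0]);R=np.c_[X,-Y,[0,0,-1]]
for x,z in((.092,.26),(.092,.169),(.077,.169),(-.02,.12),(-.02,.1)):
    print(x,z,ik(o+X*x+[0,0,z],R))
E
```

```text
box base [ 0.8338 -0.0475  0.    ] [0.8494 0.207  0.    ] [0.8842 0.1484 0.    ] [ 0.8402 -0.0555  0.    ]
box top z (array([0.8277, 0.1823, 0.2006]), np.float64(0.0024131894644105613)) (array([ 0.8217, -0.0485,  0.1921]), np.float64(0.009495782146168096))
weight [ 0.7145 -0.0924  0.032 ] bottle [0.6635 0.0242 0.05  ] driver [ 0.5174 -0.1572  0.01  ] [ 0.6171 -0.1729  0.005 ]
0.092 0.26 [-0.1389  0.499   1.2548 -0.      1.3879  1.5239]
0.092 0.169 [-0.1389  0.5511  1.3948 -0.      1.1958  1.5239]
0.077 0.169 [-0.1399  0.5281  1.4363 -0.      1.1772  1.5229]
-0.02 0.12 [-0.148   0.4329  1.7438 -0.      0.9649  1.5148]
-0.02 0.1 [-0.148   0.4551  1.7662 -0.      0.9203  1.5148]
```

```bash
cat >> h.py <<'E'
np.set_printoptions(precision=4,suppress=True)
c_,s_=np.cos(-.092),np.sin(-.092);X=np.array([c_,s_,0]);Y=np.array([-s_,c_,0]);o=np.array([.592,-.0755,0]);R=np.c_[X,-Y,[0,0,-1]]
def W(x,y,z): return o+X*x+Y*y+np.array([0,0,z])
E
python3 - <<'E'
from h import *
grab(20)
move_ptp(W(.095,0,.27),R); print(read_time(),read_finger_gap(),read_ft_force())
servo_line(W(.095,0,.172),vel=.15); f0=read_ft_force();print(read_time(),f0)
print(servo_line(W(.070,0,.172),vel=.04,guard=3),(read_ee_pos()-o)@X,read_ft_force()-f0,read_time())
snap("scene","p1",(200,100,330,230),5)
E
```

```text
3.3417 8.796761190301822e-05 [ 0.0496 -0.187  -0.301 ]
4.1417 [-0.29   -0.097   0.4057]
True 0.07853331312312677 [ 4.4216 -0.076   0.4298] 4.6167
```

View pics/p1.png

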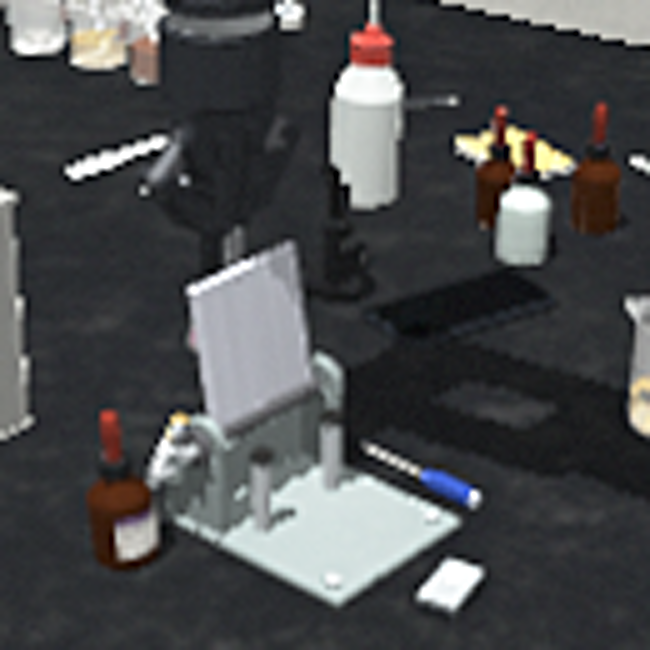

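The closed fingers are touching the back of the folded step, centred on it (around crop 240,250). Contact came within 2 mm of where I expected it. Next I'll push it over along an arc.

```bash
python3 - <<'E'
from h import *
f0=np.array([-.29,-.097,.41])
r=.086
for q in np.arange(.08,1.3,.08):
    ph=q-.17
    P=np.array([.045-r*np.sin(ph)+.004*np.cos(ph),.07+r*np.cos(ph)+.004*np.sin(ph)])
    tx=P[0]+.0115; 
    if ph<0: tx=.045-.102*np.sin(ph)+.004+.0115
    h=servo_line(W(tx,0,P[1]+.019),vel=.06,guard=12)
    f=read_ft_force()-f0
    print(round(q,2),h,f,round(read_time(),2))
    if h: break
    if q>.9 and np.linalg.norm(f)<1: break
snap("scene","p2",(200,100,330,230),5)
E
```

```text
0.08 False [3.024  0.3359 0.1965] 4.97
0.16 False [4.2151 1.4059 0.5458] 5.25
0.24 False [3.9341 2.2796 0.6056] 5.52
0.32 False [3.6721 2.5521 2.0598] 5.78
0.4 False [3.4447 1.6283 0.2125] 6.05
0.48 False [ 2.2917  1.4857 -0.2014] 6.32
0.56 False [1.4492 0.7514 0.3795] 6.58
0.64 False [ 0.4546  0.5947 -0.1218] 6.85
0.72 False [ 0.8547  0.4443 -0.7128] 7.12
0.8 False [ 0.9396  0.5692 -0.5491] 7.38
0.88 False [ 0.5573  0.4311 -1.0604] 7.65
0.96 False [ 0.3812  0.1283 -0.2749] 7.92
```

View pics/p2.png

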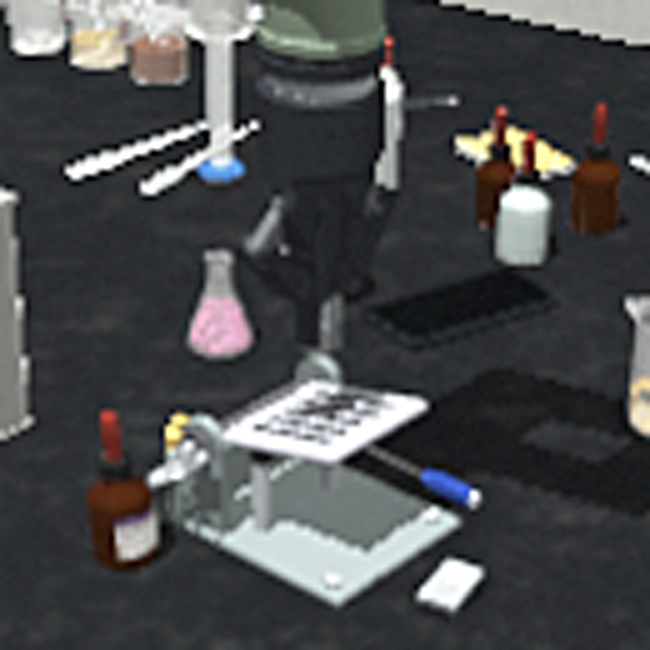

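The step has snapped down and looks level (plate centre around crop 330,420). Now the 10 N proof push.

```bash
cat > push.py <<'E'
from h import *
servo_line(W(-.013,0,.118),vel=.15)
sleep(.2); f0=np.mean([read_ft_force() for _ in range(5)],axis=0)
h=servo_line(W(-.013,0,.082),vel=.015,guard=4)
z=read_ee_pos()[2]; print(h,z,read_ft_force()-f0,read_time())
if h:
    zc=z; t10=None; zs=z
    while read_time()<60:
        fz=(read_ft_force()-f0)[2]
        if t10 is None and fz>8.5: t10=read_time()
        if t10 and read_time()-t10>1.6: break
        if abs(fz-10)>.8:
            zs=zs-np.clip((10-fz)*.00008,-.0005,.0004)
            p=W(-.013,0,zs)
            try: servo_line(p,vel=.01)
            except Unreachable as e: print("U",e); break
        else: sleep(.05)
        print(round(read_time(),2),round(zs,5),round(read_ee_pos()[2],5),round(fz,2))
        if zs<zc-.006: break
    print("end",read_ft_force()-f0)
E
python3 push.py
```

```text
True 0.09352152515519262 [-0.206   0.5644  4.067 ] 10.1
10.35 0.09312 0.09352 4.07
10.6 0.09272 0.0934 4.29
10.85 0.09249 0.09333 7.09
11.1 0.09233 0.09333 7.99
11.35 0.09219 0.0933 8.22
11.4 0.09219 0.09326 9.51
11.45 0.09219 0.09328 9.48
11.5 0.09219 0.09328 9.31
11.75 0.09211 0.09328 9.12
12.0 0.0922 0.09331 11.01
12.05 0.0922 0.09328 9.38
12.3 0.09211 0.09327 8.89
12.35 0.09211 0.09327 10.65
12.4 0.09211 0.09326 10.37
12.45 0.09211 0.09327 9.45
12.5 0.09211 0.09327 10.79
12.55 0.09211 0.09328 9.58
12.6 0.09211 0.0933 10.09
12.85 0.09218 0.09328 10.86
12.9 0.09218 0.09329 9.29
12.95 0.09218 0.09326 9.24
13.0 0.09218 0.09329 9.99
end [-2.6868 -0.2019 10.1385]
```

```bash
python3 - <<'E'
from h import *
servo_line(W(-.013,0,.2),vel=.15)
gripper_open()
Rt=np.c_[[1,0,0],[0,-1,0],[0,0,-1]]
move_ptp([.541,.2455,.2],Rt)
snap("scene","p3",(200,130,310,230),7); snap("top","p4",(150,120,325,235),4); snap("scene","p5",(170,190,270,290),6)
print(read_time(),read_ft_force(),read_finger_gap())
E
```

```text
16.025 [-0.3392  0.3766  0.2809] 0.08523375485495467
```

View pics/p3.png

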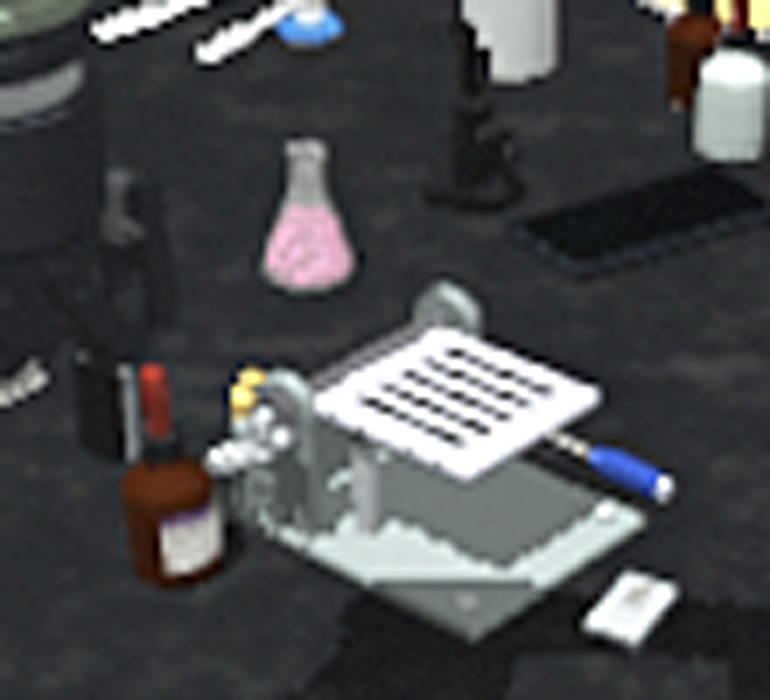

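View pics/p4.png

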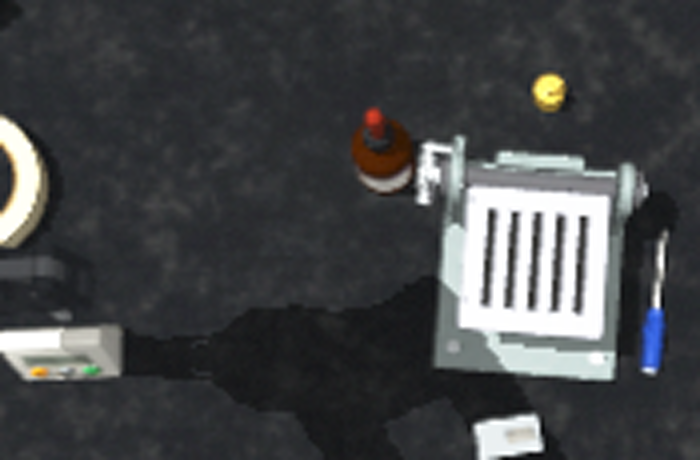

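View pics/p5.png

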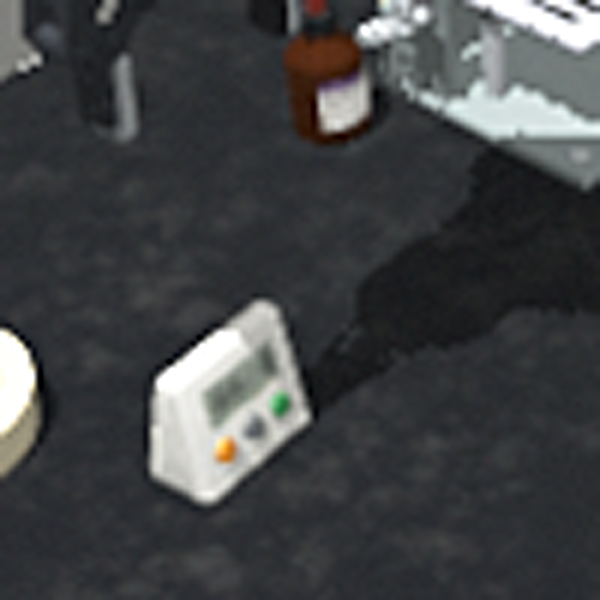

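```bash
python3 - <<'E'
from h import *
T=lambda x,y:(150+x/4,120+y/4); S=lambda x,y:(200+x/7,130+y/7)
z=.0743
a,b=onz("top",*T(458,327),z),onz("top",*T(604,338),z)
c,d=onz("scene",*S(470,472),z),onz("scene",*S(602,392),z)
for q in (a,b,c,d): print(q,(q-o)@X,(q-o)@Y)
print(tri(S(470,472),T(458,327)),tri(S(602,392),T(604,338)))
Rt=np.c_[[1,0,0],[0,-1,0],[0,0,-1]]
for z in(.036,):
    print(ik(np.array([.541,.2455,z]),Rt))
E
```

```text
[ 0.5401 -0.0251  0.0743] -0.056313389232410846 0.04545497490620935
[ 0.531  -0.1193  0.0743] -0.056695506105268315 -0.04924979105015873
[ 0.5403 -0.0243  0.0743] -0.05622549834470758 0.046253795304102646
[ 0.5312 -0.1165  0.0743] -0.05679758508628877 -0.046407025107305114
(array([ 0.5404, -0.0249,  0.0739]), np.float64(0.0005273958507256302)) (array([ 0.5319, -0.1192,  0.0727]), np.float64(0.0015071606078356091))
[ 0.4066  0.5548  1.7847 -0.      0.8021  1.9774]
```

```bash
python3 - <<'E'
from h import *
h=servo_line([.540,.2455,.036],vel=.1,guard=6); print(h,read_ee_pos())
if not h:
    f=read_ft_force();grab(25); print(read_finger_gap(),read_ft_force()-f)
    snap("scene","p6",(170,190,270,290),6);snap("top","p7",(140,170,210,230),9)
print(read_time())
E
```

```text
False [0.5404 0.2457 0.0366]
0.06726513701636601 [-1.1627  0.8498  4.6133]
18.225
```

View pics/p6.png

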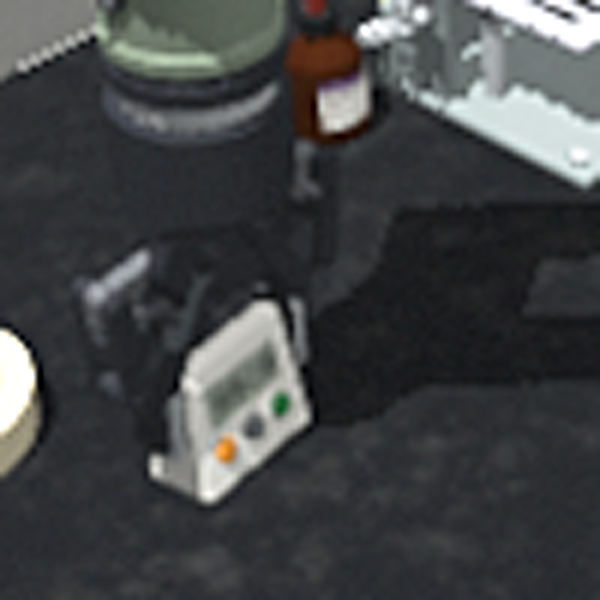

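View pics/p7.png

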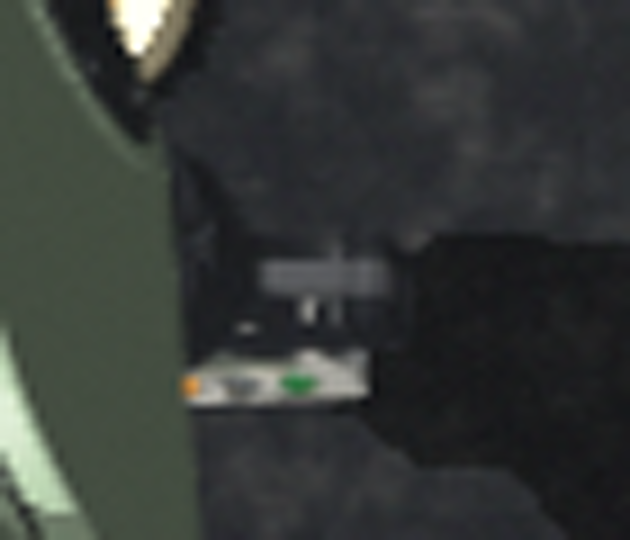

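```bash
python3 - <<'E'
from h import *
servo_line([.540,.2455,.2],vel=.15); print(read_finger_gap(),read_ft_force())
move_ptp(W(-.0098,-.001,.2),R)
servo_line(W(-.0098,-.001,.125),vel=.12); print(read_time(),read_finger_gap())
snap("scene","p8",(200,110,310,220),5)
sleep(.2);f0=np.mean([read_ft_force() for _ in range(5)],axis=0)
print(servo_line(W(-.0098,-.001,.105),vel=.015,guard=3),read_ee_pos(),read_ft_force()-f0,read_time())
snap("scene","p9",(200,110,310,220),5)
snap("top","p10",(220,120,330,230),5)
E
```

```text
0.0672228718437039 [ 0.5693 -0.8307 -0.949 ]
21.475 0.06733054864030034
True [ 0.5821 -0.0756  0.1115] [ 0.3964 -0.1193  5.8825] 22.6167
```

View pics/p9.png

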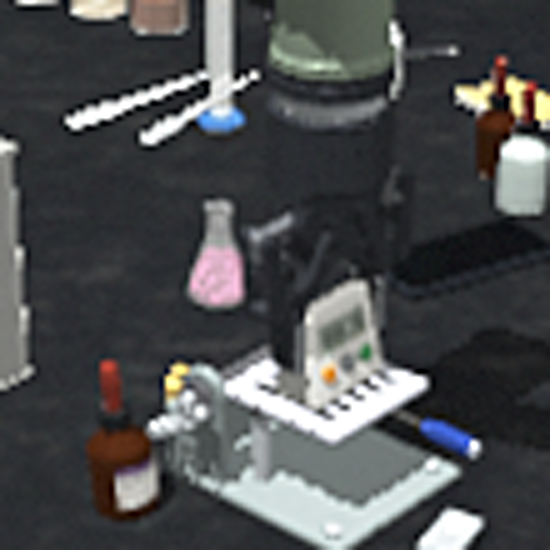

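View pics/p10.png

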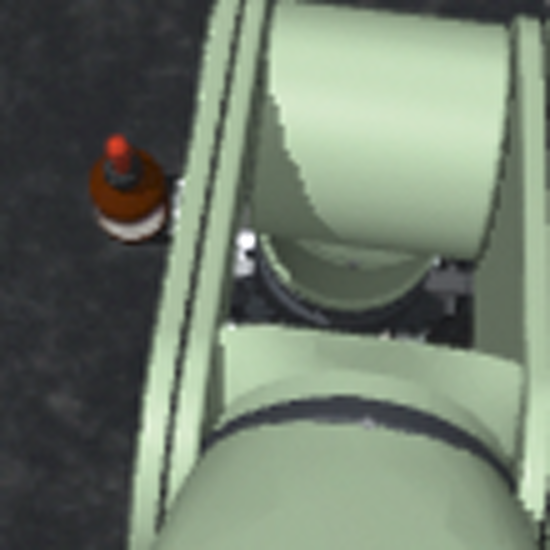

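The timer is upright on the step (crop about 340,340) and contact came at the expected height. Releasing it now.

```bash
python3 - <<'E'
from h import *
gripper_open(); sleep(.3); print(read_finger_gap(),read_ft_force())
servo_line(W(-.0098,-.001,.15),vel=.05); servo_line(W(-.0098,-.001,.26),vel=.15)
move_ptp([.3,-.4,.3],np.c_[[1,0,0],[0,-1,0],[0,0,-1]])
snap("scene","p11",(190,130,300,230),7);snap("top","p12",(220,120,330,235),5); print(read_time())
E
```

```text
0.08559895149447146 [-0.2406 -0.008  -0.2533]
26.8583
```

View pics/p11.png

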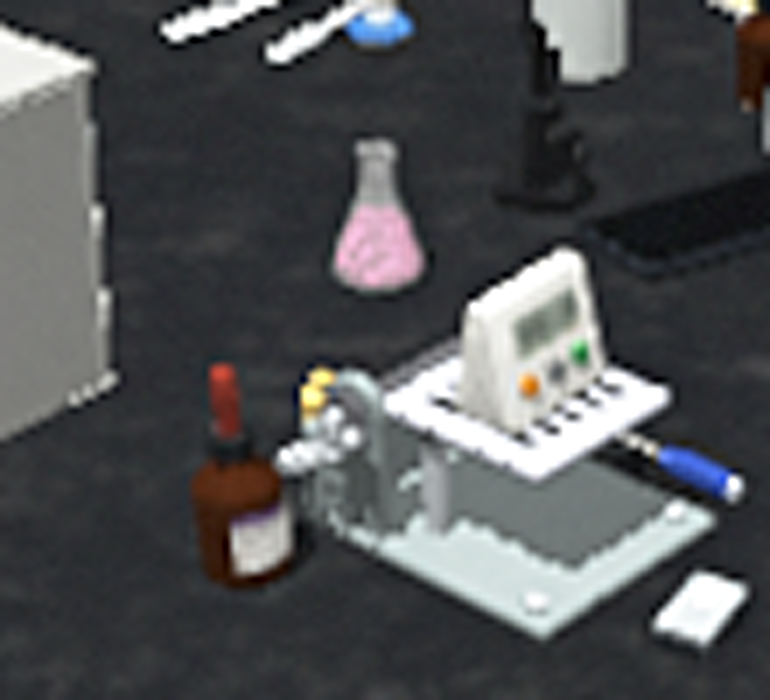

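View pics/p12.png

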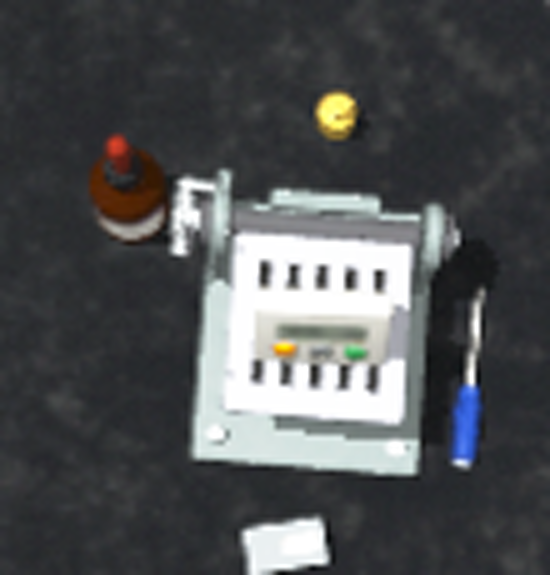

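```bash
python3 - <<'E'
from h import *
S=lambda x,y:(190+x/7,130+y/7);z=.0743
im=cv2.imread("pics/p12.png")
for p in((465,403),(503,430),(607,374)):
    q=onz("scene",*S(*p),z);print((q-o)@X,(q-o)@Y)
im=cv2.imread("pics/p12.png")[280:440,210:430];cv2.imwrite("pics/p13.png",cv2.resize(im,None,fx=3.5,fy=3.5))
E
```

```text
0.007513957043933478 0.023923679226969696
-0.020978680440100123 0.030323230819950593
-0.0241255728195691 -0.03944521692624058
```

View pics/p13.png

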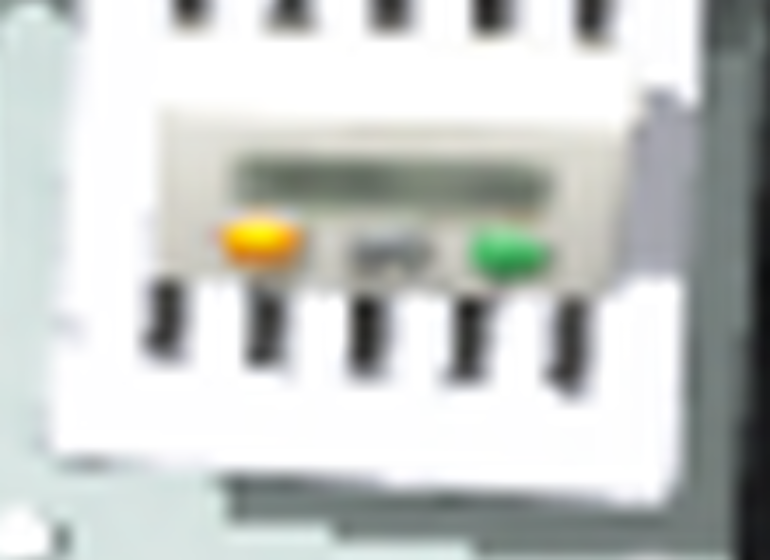

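```bash
python3 -c "
from cell import *
print(read_time());hand_in()"
```

```text
26.8583
the job is handed in; nothing more can be done
```

The step is down on its stop, the push test is done, and the timer stands upright in the middle of the step, released. I handed the job in at 26.9 s.

- **Step:** I pushed it over from behind with the closed fingers, at about 5 N at most in the readings. It snapped down level.
- **Push test:** I held 9–11 N for about 1.6 s, well under the 20 N limit. The fingers moved only about 0.3 mm in all between first touch and 10 N, and the step's top measured 74.3 mm above the worktop.
- **Timer:** I gripped it across its width, moved it over and set it down with 5.9 N at most in the readings. After release it stood upright and square to the step.
- **Centring:** The two cameras disagree slightly here. The top picture puts the timer within about 2 mm of the middle, while a coarser reading of the scene picture suggests up to about 6 mm towards the hinge and 4 mm to −y. I trusted the top picture because it measures the timer directly against the step's edges.
- **Other things:** The dropping bottle, brass weight, test block and screwdriver look unmoved in the last pictures. The beaker was outside those crops, and the arm did not go near it at working height.

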